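Put the feeler gauge away in the paddle-latched steel case

ROBOT

A 6-joint arm with a two-finger parallel gripper is mounted at the origin on a cart in front of the work surface, level with it; the furniture and walls round the work are solid. World frame = base frame: x ahead of the robot, y to its left, z up, the work surface at z = 0. Lengths are in mm, angles in rad, forces in N, time in s.
With the tool pointing down it reaches from about 350 to 975 mm from the base axis. Payload 7.1 kg.
Tool frame: the origin (TCP) lies midway between the tips of the shut fingers; the grasp point (between the pads) lies pinch_z behind it (pinch_z is the distance from the TCP to the grasp point, in mm); z points along the fingers, y is the line along which they close (so a half turn about z gives the same grasp; the last joint's range is limited). The gripper opens to 88 mm and grips with 3 to 60 N. Pads are 20 mm wide; open, the fingers measure 115 mm over their backs; the gripper's body (75 mm by 178 mm) begins 61 mm behind the grasp point.
Start: joints at [-1.311, 0.423, 1.63, -0, 1.089, -0.019], TCP at [172.02, -600.844, 222.675] pointing down, gripper open.
Joint ranges: [-3, 3], [-0.9, 2.11], [0.09, 2.58], [-1.31, 4.45], [0.11, 2.69], [-2.54, 2.54]. Speed limits (rad/s): [2.39, 2.39, 3.01, 3.14, 3.14, 3.14].

INTERFACE

Orientations are given as a rotation vector (axis times angle).
In Python, from workcell import get_obs, get_image, close_job, pinch_z gives the robot as it stands.
- The arm moves only by the tool jog_arm, never from a script. Its argument "commands" is a list of rows, each a list of 3 entries, a list of its own where there are three numbers: the gripper command: -1 is shut, 1 is fully open, values between are in proportion, then the shift along the tool's x, y, z as a fraction of full scale, then the turn, a rotation vector about the tool's x, y, z as a fraction of full scale. In form: [[gripper, [tx, ty, tz], [rx, ry, rz]], ...]. A call has 1 to 10 rows; each row shifts and turns the commanded pose from where the row before left it, along the tool's axes as they then stand; what a row does not reach is not made up. Full scale, the value 1, is 0.1 m for a shift and 45 degrees for a turn. A row lasts 1/10 s, in which the tool goes at most 50 mm and 8.59 degrees, less where a joint would pass 70% of its speed; a pose out of reach is approached as far as the arm can. A call with a number of a shift or a turn outside -1 to 1 is refused whole. A call with a gripper value outside its range is refused whole. The fingers move at their own pace and stop on an object; the grip force is fixed at half the most. Time passes only in rows, so rows that do not move let the fingers close. It gives the time, the measured TCP pose, the force, the opening and the grip force at its end, in the units of the state.
- get_obs(): the state, without advancing time (a new reading comes with each control period).
- get_image(name): name is "scene" or "side" or "wrist"; returns a dict with "image" (480x640x3 uint8, blue, green, red), "z_map" (480x640 float32, mm along the optical axis (not along the pixel's ray), 0 where there is no reading), "intrinsics" (3x3 intrinsics, pixels), "eye" and "orientation" of the camera in the world; the wrist camera has in their place "mount" (4x4, takes a point from camera to tool coordinates, whose origin is the TCP and whose axes are the flange's). Camera axes: x right, y down, z forward; pixel columns grow to the right and rows downward; lengths in mm; the calibration is good to about 2 mm. A picture is of the moment at which its call begins: read the wrist's pose just before it.
- close_job(): hands the job in; it is judged then, once.
The state is a dict: "t": time; "qpos": joint angles; "qvel": joint speeds; "joint_torque": joint torques, N m; "ee_pos": TCP position; "orientation": TCP orientation; "ft_force": force on the tool from outside, world axes, zero at the start; "moment": the same for the moment, N m; "width": finger opening in mm; "grasp_force": force on a finger pad.
Only numpy, scipy, OpenCV 4.12 (cv2) and the standard library are available. Lean on these libraries where they do the work, as an engineer would, in place of code of your own. Each camera call takes 0.05 s, during which the arm holds its last target. There are 200 camera calls.

TASK

Put the feeler gauge away in the blue steel case: lift the paddle in its lid to withdraw the latch, swing the lid well up, and lay the gauge flat on the floor of the compartment that holds the spark plug, not in the one with the roll of tape; don't drop it in. Then shut the lid and press it down until the latch has caught and the paddle lies home again. Leave the plug and the tape in their compartments, and don't disturb the two rocker arms and the key fob on the bench.

Things in the scene. Friction and masses are not known exactly. Their poses are not given: they have to be found in the camera images.
- case: Blue steel case fixed to the worktop, 200 mm deep (x) by 270 mm wide (y), rim 95 mm up, walls 4 mm. Origin: centre of its underside; x points from its front to its hinged rear, y to its left. The shut lid (212 x 280 mm) has its top face at z = 101 mm; handles stand 10 mm off each end. A steel striker 62 mm wide reaches 15 mm in from the middle of the front wall, above z = 70 mm.
- left_compartment (a point): Middle of the floor of the left (+y) compartment: 192 mm (x) by 130 mm (y), floor 8 mm above the case's underside. A 3 mm wall along x, its top 48 mm above the underside, parts it from the right one.
- right_compartment (a point): The same for the right (-y) compartment.
- lid_hinge (a point): Point on the lid's hinge axis (along the case's y), middle of the rear edge: 106 mm behind the case's origin (+x) and 95 mm above it. Does not move with the lid.
- lid (a joint): Lid angle (rad): 0 shut, 1.45 at its stop, just short of upright; opening raises the front edge. Stiff hinges: it stays at any angle; at the front edge 5 N raises it, 1 to 3 N pushes it down; over the last 35 mm 7 N, until the pawl snaps under the striker. While latched it cannot be raised.
- lid_front_edge (a point): Middle of the lid's front edge, on its top (outer) face, 212 mm in front of the hinge axis and, when shut, 6 mm above it. Beside the latch dish, more than 80 mm left or right of the middle, the top face is plain and can be pushed on. When raised, this face and the paddle look to the rear, and the dish and pawl bulge up to 45 mm out of the other, inner face in its middle 135 mm.
- paddle (a joint): Paddle angle (rad) against the lid: 0 home, 0.75 fully lifted. A light spring (1.5 N at the grip when home, 6 N fully up) returns it. It draws the hidden pawl back (20 mm per rad); the pawl is clear of the striker from about 0.4 rad. As the lid is shut the striker pushes the pawl back, so the paddle flicks up and drops home when it catches.
- paddle_grip (a point): Middle of the paddle's free edge, a rolled bar 46 mm long (along the case's y), 14 mm thick, axis here; moves with paddle and lid. Shut and home it is 156 mm in front of the hinge axis, level with the lid's top face. Grip it by its flat ends (46 mm apart); it turns in the grip as it rises, and may creep a little. Room in the dish: 41 mm beside each end, 25 mm in front; the dish's floor is 26 mm below the bar's axis.
- paddle_pivot (a point): Middle of the pin (along the case's y) on which the paddle turns; it moves with the lid. In the shut lid it is 92 mm in front of the lid's hinge axis and 6 mm below it; the bar at the free edge is then 64 mm further forward and 12 mm higher than the pin. Lifting raises the bar.
- feeler_gauge: Folded feeler gauge, a grey metal bar 22 x 95 x 14 mm (x, y, z), about 90 g, lying flat on the worktop. Origin: centre of its underside; y is its long axis. Grip it across the 22 mm.
- spark_plug: White and steel spark plug, 18 x 78 x 18 mm, lying inside the case along its x, near the outer wall of one compartment. Origin: centre of its underside.
- tape_roll: Roll of black tape, 68 mm across, 19 mm high, lying flat in the other compartment. Origin: centre of its underside.
- rocker_1: Bronze rocker arm, 34 x 66 x 34 mm, on the worktop behind and to the right of the case; not to be disturbed. Origin: centre of its underside.
- rocker_2: Second bronze rocker arm like the first; not to be disturbed.
- key_fob: Black key fob with a red button, 34 x 78 x 16 mm, on the worktop left of the case; not to be disturbed.
Things that resemble listed ones, but are neither listed nor needed, are in the scene too. Leave any orange look-alike of the feeler_gauge alone.

How it is judged:
By the outcome, as a careful person would: the job done as asked, in the order asked, and still so for the second after the job is handed in, with the robot touching nothing.
It also fails if it takes over 72 s, if anything falls off the work surface, if the arm or the gripper's body presses on something with over 40 N, if the wrist force passes 120 N, or if a joint passes its speed limit or range.

## Working session

There is one attempt and no reset: what is moved stays moved. The work goes in short steps, Python scripts to look and compute and a tool call to move; the robot and the scene stay as the last step left them, time stands still between calls to the robot, and variables do not carry over. Pictures are saved under pics/ and viewed, at most 10 in all, crops included, and the job is handed in when it is done.

Besides the shell and the picture viewer there is one more tool, called after ">>>" as name(argument=value, ...) on one line, values as JSON. jog_arm: Moves the arm, as the interface text tells. Its arguments: {"type":"object","properties":{"commands":{"type":"array","items":{"type":"array"}}},"required":["commands"]}

```bash
mkdir -p pics; ls; python3 - <<'E'
from workcell import *
import cv2,numpy as np
print(get_obs(),pinch_z)
ims={}
for n in("scene","side"):
    d=get_image(n); ims[n]=d; cv2.imwrite(f"pics/{n}0.png",d["image"]); print(n,d["intrinsics"],d["eye"],d["orientation"])
    np.savez(f"{n}0.npz",**d)
d=get_image("wrist");print(d["mount"],d["intrinsics"])
E
```

```text
pics
{'t': 0.0, 'qpos': array([-1.31102001e+00,  4.23808566e-01,  1.63070760e+00, -3.81600252e-06,
        1.08861524e+00, -1.89763841e-02]), 'qvel': array([ 0.00036111, -0.00090481,  0.00164977, -0.00039026, -0.0003311 ,
       -0.00179097]), 'joint_torque': array([ 2.08313868e-04, -5.44619071e+01, -2.73666215e+01,  6.42258511e-02,
        2.27525382e-02, -1.32144755e-04]), 'ee_pos': array([ 171.86388722, -600.31081226,  221.91494338]), 'orientation': array([-3.10961529e+00, -4.36238038e-01,  2.95439432e-04]), 'ft_force': array([ 0.03258115, -0.46486826,  0.86723099]), 'moment': array([-0.06762809,  0.05098888, -0.01718113]), 'grasp_force': 0.0, 'width': 87.81621597874718} 18.700000000000003
scene [[463.26435363   0.         319.97632835]
 [  0.         463.26435363 243.27620385]
 [  0.           0.           1.        ]] [-138.95602663 -498.92079915  502.97840137] [-1.82527974  1.02274473 -0.60728184]
side [[554.33874411   0.         325.29739814]
 [  0.         554.33874411 225.73851516]
 [  0.           0.           1.        ]] [  11.5662291  -905.77582887 1091.42817929] [-2.25937998  0.7221927  -0.28201575]
[[ 9.44296692e-05 -9.66541242e-01 -2.56511246e-01  7.04711119e+01]
 [ 9.99999812e-01  2.46755403e-04 -5.61650315e-04 -8.68630115e-01]
 [ 6.06153729e-04 -2.56511145e-01  9.66541083e-01 -1.62802073e+02]
 [ 0.00000000e+00  0.00000000e+00  0.00000000e+00  1.00000000e+00]] [[380.40496295   0.         313.01136334]
 [  0.         380.40496295 235.66542605]
 [  0.           0.           1.        ]]
```

View pics/scene0.png

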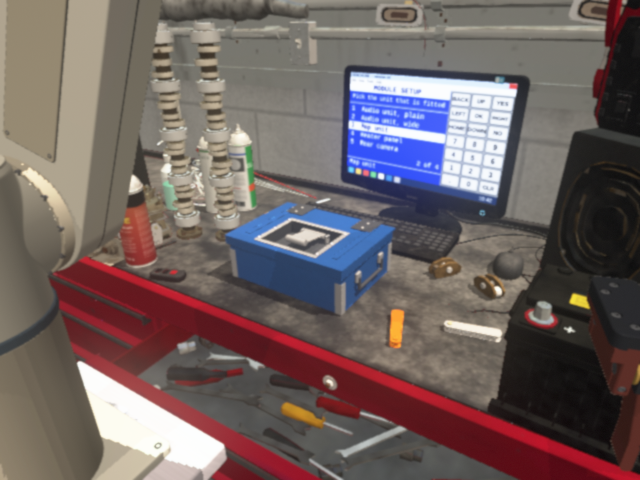

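View pics/side0.png

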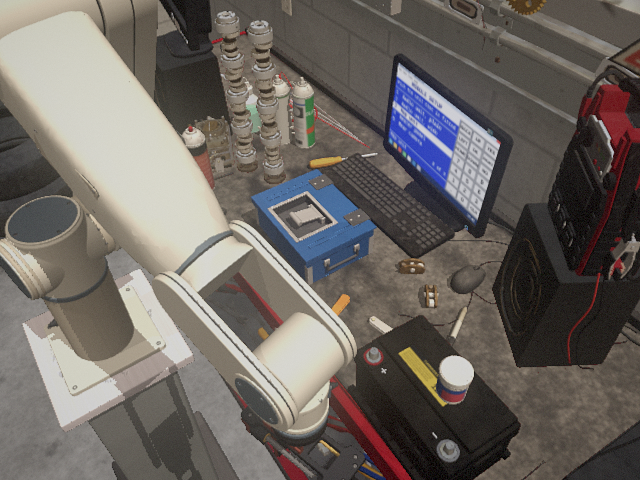

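The scene view shows the case at about (310,255), the orange look-alike at (396,328), a pale bar at (472,330), and rockers at (445,268) and (490,287). The side view shows two pale bars, at (380,325) and (458,322). I'll measure both and crop them.

```bash
cat > h.py <<'E'
import numpy as np,cv2
from scipy.spatial.transform import Rotation as R
from workcell import *
def pts(d,T=None):
    K=d["intrinsics"];z=d["z_map"];v,u=np.mgrid[:480,:640]
    P=np.stack([(u-K[0,2])/K[0,0]*z,(v-K[1,2])/K[1,1]*z,z],-1)
    if T is None: return P@R.from_rotvec(d["orientation"]).as_matrix().T+d["eye"]
    return P@T[:3,:3].T+T[:3,3]
def wrist():
    o=get_obs();d=get_image("wrist");T=np.eye(4);T[:3,:3]=R.from_rotvec(o["orientation"]).as_matrix();T[:3,3]=o["ee_pos"]
    T=T@d["mount"];return d,T,pts(d,T)
E
python3 - <<'E'
from h import *
c=[]
for n,boxes in (("scene",[(440,318,506,345)]),("side",[(365,312,396,340),(445,303,470,345)])):
    d=dict(np.load(n+"0.npz"));W=pts(d);im=d["image"];hsv=cv2.cvtColor(im,cv2.COLOR_BGR2HSV)
    ok=d["z_map"]>0
    m=(hsv[...,0]>100)&(hsv[...,0]<125)&(hsv[...,1]>110)&ok
    top=m&(abs(W[...,2]-101)<5)&(W[...,0]<1000)
    nl,L,S,_=cv2.connectedComponentsWithStats(top.astype(np.uint8))
    i=1+S[1:,4].argmax();p=W[L==i];print(n,"lid",S[i],np.median(p[:,2]),cv2.minAreaRect(p[:,:2].astype(np.float32)), cv2.boxPoints(cv2.minAreaRect(p[:,:2].astype(np.float32))).round())
    for x0,y0,x1,y1 in boxes:
        s=np.zeros_like(ok);s[y0:y1,x0:x1]=1
        m=s&ok&(hsv[...,1]<70)&(hsv[...,2]>130)
        p=W[m];print(n,m.sum(),"z",np.percentile(p[:,2],[5,50,95]),cv2.minAreaRect(p[:,:2].astype(np.float32)), "bgr",im[m].mean(0))
    b=(430,240,530,360) if n=="scene" else (340,240,500,360)
    c.append(cv2.resize(im[b[1]:b[3],b[0]:b[2]],(400,480) if n=="scene" else (400,300),interpolation=cv2.INTER_CUBIC))
c[0]=c[0][:,:];c[1]=cv2.copyMakeBorder(c[1],0,180,0,0,cv2.BORDER_CONSTANT)
cv2.imwrite("pics/crop.png",np.hstack(c))
E
```

```text
scene lid [ 226  203  169   70 3692] 99.01247976049135 ((574.4349365234375, -17.661361694335938), (281.6094970703125, 214.94583129882812), 88.04476928710938) [[ 462. -155.]
 [ 677. -162.]
 [ 687.  119.]
 [ 472.  127.]]
scene 1013 z [-2.55143733  3.24708855 11.83229043] ((559.5576171875, -368.6314392089844), (72.9553451538086, 114.67503356933594), 26.68894386291504) bgr [166.023692   180.2112537  189.96643633]
side lid [ 252  169  124   93 3493] 100.92107042029431 ((576.1766357421875, -18.920516967773438), (286.7535705566406, 214.42742919921875), 88.37995910644531) [[ 465. -159.]
 [ 679. -165.]
 [ 687.  121.]
 [ 473.  127.]]
side 211 z [ 0.15754781 11.20812566 15.69087031] ((527.62890625, -382.49420166015625), (149.13189697265625, 46.30157470703125), 66.39193725585938) bgr [167.1943128  182.54028436 193.02843602]
side 185 z [-1.50960918 11.61220055 16.12434638] ((701.608642578125, -445.33984375), (109.93667602539062, 42.97047424316406), 49.959835052490234) bgr [146.00540541 166.87027027 178.82162162]
```

View pics/crop.png

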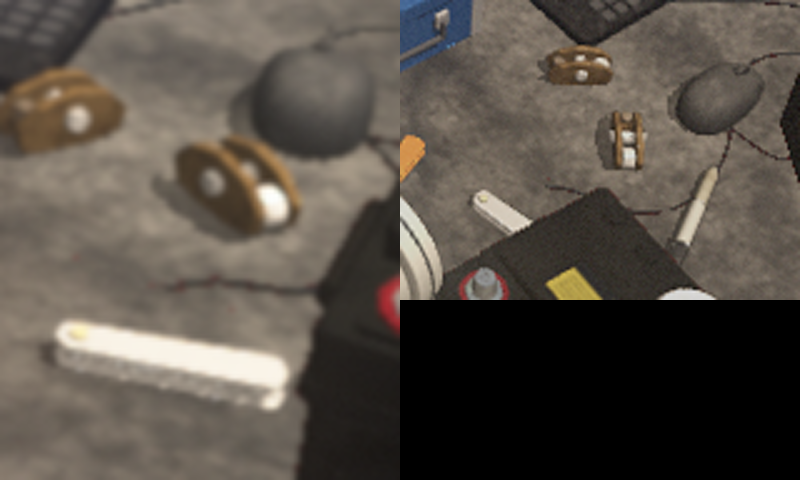

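The only bar that fits is the pale one at scene (472,330), which is side (380,325). It is a rounded flat bar about 95 mm long with a rivet. The bar at side (458,322) is a pen with a dark tip, and the one at scene (396,328) is the orange look-alike. Next I'll check heights around the work and plan the approach.

```bash
cat >> h.py <<'E'
C=np.array([575.5,-18.5,0]);YAW=-0.031
Rc=R.from_euler("z",YAW).as_matrix()
def case(w): return (np.asarray(w)-C)@Rc
def world(c): return Rc@np.asarray(c)+C
RT=Rc@np.diag([-1.,1,-1])   # tool: x=-case x, y=case y, z down
def go(tc,c=True,Rt=RT):
    "deltas: from current pose to target (case frame), in tool axes (scaled), and turn to Rt"
    o=get_obs();Rn=R.from_rotvec(o["orientation"]).as_matrix();t=world(tc) if c else np.array(tc)
    d=Rn.T@(t-o["ee_pos"])/100
    r=R.from_matrix(Rn.T@Rt).as_rotvec()/np.radians(45)
    print("t",o["t"].round(2) if hasattr(o["t"],"round") else o["t"],"tcp case",case(o["ee_pos"]).round(1),"shift tool/100",d.round(3),"turn/45deg",r.round(3),"after-turn shift",(Rt.T@(t-o["ee_pos"])/100).round(3),"q",o["qpos"].round(2),"F",o["ft_force"].round(1),"w",round(o["width"],1))
E
python3 - <<'E'
from h import *
W=[]
for n in("scene","side"):
    d=dict(np.load(n+"0.npz"));p=pts(d)[d["z_map"]>0];W.append(p)
p=np.vstack(W);xs=np.arange(300,1001,50);ys=np.arange(300,-651,-50)
print("      ",*xs)
for y in ys:
    r=[]
    for x in xs:
        m=(abs(p[:,0]-x)<25)&(abs(p[:,1]-y)<25); r.append(int(np.percentile(p[m,2],98)) if m.sum()>5 else -1)
    print(y,r)
go([-50,0,190])
E
```

```text
300 350 400 450 500 550 600 650 700 750 800 850 900 950 1000
300 [-918, 3, 184, 183, 4, 4, 486, 487, 5, 4, 182, 76, 56, 18, 3]
250 [-109, 3, 14, 4, 3, 4, 480, 485, 5, 27, 5, 6, 39, 18, 4]
200 [-174, 4, 13, 11, 3, 0, 4, -1, 6, 28, 30, 23, 21, 9, 3]
150 [-124, 4, 0, 3, 15, -1, -1, -1, -1, 17, 22, 24, 23, 14, 3]
100 [-123, 4, 0, 99, 103, 104, 105, 105, 104, 17, 22, 24, 350, 381, 1]
50 [-118, 4, 0, 100, 104, 104, 104, 107, 106, 16, 22, 24, 376, 383, 0]
0 [-117, 5, 0, 100, 105, 107, 104, 103, 103, 17, 22, 24, 379, 383, 0]
-50 [-116, 4, 0, 101, 105, 105, 104, 104, 104, 18, 22, 24, 380, 383, 15]
-100 [-122, 5, 0, 100, 105, 105, 104, 106, 105, 16, 21, 24, 381, 39, 13]
-150 [-123, 5, 0, 100, 102, 102, 103, 103, 100, 16, 20, 23, 381, 39, 28]
-200 [-125, 5, 0, 0, 3, 3, 3, 2, 3, 15, 21, 110, 381, 35, 15]
-250 [-119, 5, 0, 12, 14, 9, 3, 3, 32, 31, 20, 141, 381, 11, 7]
-300 [-118, 5, 0, 0, 3, 4, 3, 3, 29, 23, 3, 344, 382, 4, 6]
-350 [-1, 5, 0, 1, 3, 14, 10, 28, 33, 31, 37, 363, 379, 3, 3]
-400 [-1, 5, 1, 0, 0, 12, 7, 20, 28, 30, 36, 26, 4, 4, 5]
-450 [-147, 6, 168, 160, 161, 162, -1, 14, 15, 12, 282, 491, 567, 583, -1]
-500 [-168, 9, 160, 162, 162, 165, -1, 14, 4, 54, 513, 592, 617, -1, -1]
-550 [-129, 15, 148, 163, 163, 165, -1, 4, 3, 292, 555, 626, 619, -1, -1]
-600 [-1, 18, 149, 235, 237, 165, -1, 3, 213, 572, 595, -1, -1, -1, -1]
-650 [-1, 22, 150, 234, 235, 164, -1, 3, 3, 532, 552, -1, -1, -1, -1]
t 0.15 tcp case [-385.3 -594.2  222.1] shift tool/100 [ 5.005 -4.636  0.327] turn/45deg [-0.000e+00 -2.000e-03 -3.606e+00] after-turn shift [-3.353  5.942  0.321] q [-1.31  0.42  1.63  0.    1.09 -0.02] F [-0.2 -0.5  0.5] w 87.8
```

>>> jog_arm(commands=[[1,[0.33,-0.31,0],[0,0,0]],[1,[0.33,-0.31,0],[0,0,0]],[1,[0.33,-0.31,0],[0,0,0]],[1,[0.33,-0.31,0],[0,0,0]],[1,[0.33,-0.31,0],[0,0,0]],[1,[0.33,-0.31,0],[0,0,0]],[1,[0.33,-0.31,0],[0,0,0]],[1,[0.33,-0.31,0],[0,0,0]],[1,[0.33,-0.31,0],[0,0,0]],[1,[0.33,-0.31,0],[0,0,0]]])

```text
t: 1.15
ee_pos: [404.5, -210.3, 222.7]
orientation: [3.111, 0.436, 0.0]
ft_force: [0.1, -0.5, -0.3]
width: 87.7
grasp_force: 0.0
```

>>> jog_arm(commands=[[1,[0.33,-0.31,0],[0,0,0]],[1,[0.33,-0.31,0],[0,0,0]],[1,[0.33,-0.31,0],[0,0,0]],[1,[0.33,-0.31,0],[0,0,0]],[1,[0,0,0],[0,0,-0.19]],[1,[0,0,0],[0,0,-0.19]],[1,[0,0,0],[0,0,-0.19]],[1,[0,0,0],[0,0,-0.19]],[1,[0,0,0],[0,0,-0.19]],[1,[0,0,0],[0,0,-0.19]]])

```text
t: 2.15
ee_pos: [496.6, -56.4, 222.5]
orientation: [-2.61, -1.748, 0.0]
ft_force: [1.3, -0.1, 0.0]
width: 88.0
grasp_force: 0.0
```

>>> jog_arm(commands=[[1,[0,0,0],[0,0,-0.19]],[1,[0,0,0],[0,0,-0.19]],[1,[0,0,0],[0,0,-0.19]],[1,[0,0,0],[0,0,-0.19]],[1,[0,0,0],[0,0,-0.19]],[1,[0,0,0],[0,0,-0.19]],[1,[0,0,0],[0,0,-0.19]],[1,[0,0,0],[0,0,-0.19]],[1,[0,0,0],[0,0,-0.19]],[1,[0,0,0],[0,0,0]]])

```text
t: 3.15
ee_pos: [496.6, -56.4, 222.5]
orientation: [-0.963, -2.99, 0.0]
ft_force: [0.5, 0.3, 0.1]
width: 87.7
grasp_force: 0.0
```

```bash
python3 - <<'E'
from h import *
go([-50,0,190])
E
```

```text
t 3.15 tcp case [-77.7 -40.4 222.5] shift tool/100 [-0.005  0.49   0.325] turn/45deg [-0.    -0.    -0.754] after-turn shift [-0.277  0.404  0.325] q [-0.14  0.24  1.9   0.    1.   -1.08] F [0.5 0.3 0.1] w 87.7
```

>>> jog_arm(commands=[[1,[0,0,0],[0,0,-0.19]],[1,[0,0,0],[0,0,-0.19]],[1,[0,0,0],[0,0,-0.19]],[1,[0,0,0],[0,0,-0.184]],[1,[-0.28,0.4,0],[0,0,0]],[1,[0,0,0],[0,0,0]]])

```text
t: 3.75
ee_pos: [528.7, -15.0, 223.1]
orientation: [0.055, 3.138, 0.002]
ft_force: [0.7, -0.4, 0.3]
width: 88.1
grasp_force: 0.0
```

```bash
python3 - <<'E'
from h import *
go([-50,0,190])
d,T,P=wrist()
cv2.imwrite("pics/w1.png",d["image"])
hsv=cv2.cvtColor(d["image"],cv2.COLOR_BGR2HSV)
c=case(P.reshape(-1,3)).reshape(P.shape);ok=d["z_map"]>0
blue=ok&(hsv[...,0]>100)&(hsv[...,0]<125)&(hsv[...,1]>110)&(abs(P[...,2]-101)<6)
q=c[blue];print("blue z",np.median(q[:,2]),cv2.minAreaRect(q[:,:2].astype(np.float32)),q.min(0),q.max(0))
m=ok&~blue&(c[...,2]>92)&(c[...,2]<125)&(abs(c[...,0]+30)<60)&(abs(c[...,1])<60)
nl,L,S,_=cv2.connectedComponentsWithStats(m.astype(np.uint8))
for i in range(1,nl):
    if S[i,4]>150: q=c[L==i];print(S[i],q.min(0).round(1),q.max(0).round(1),np.median(q,0).round(1))
E
```

```text
t 3.75 tcp case [-46.9   2.1 223.1] shift tool/100 [ 0.031 -0.021  0.33 ] turn/45deg [ 0.001  0.003 -0.005] after-turn shift [ 0.031 -0.021  0.331] q [-0.05  0.28  1.84  0.    1.01 -1.59] F [ 0.7 -0.4  0.3] w 88.1
blue z 101.82787141905509 ((2.3212203979492188, 3.29010009765625), (214.68792724609375, 281.0919189453125), 0.09957819432020187) [-105.12742408 -137.43931362   95.02662618] [109.77254132 143.76788037 105.56458218]
[ 227  172  163   13 1972] [-90.  -60.   99.9] [-80.8  60.  105.5] [-85.6  -0.9 103.1]
[ 273  217   80   88 5108] [-56.2 -30.3  92. ] [ 21.1  35.7 110.7] [-19.4   3.2  99.1]
[ 236  306  148   15 2011] [ 21.9 -60.   92. ] [ 30.   60.  105.3] [ 24.1   0.6 102.2]
```

View pics/w1.png

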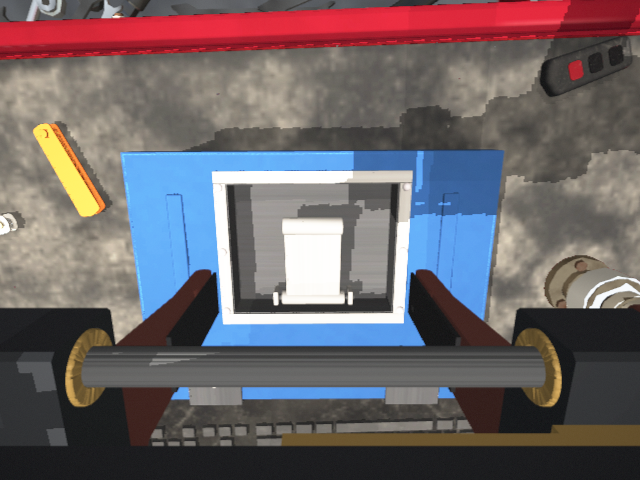

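The picture shows the paddle bar at (313,226) between the open fingers, with the lid square to the tool. The lid measures about 2–3 mm off my estimate, so I'll update that and descend.

```bash
sed -i 's/^C=.*/C=np.array([577.5,-15.8,0]);YAW=-0.031/' h.py; python3 - <<'E'
from h import *
go([-50,0,84])
E
```

```text
t 3.8 tcp case [-50.4  -1.9 222.6] shift tool/100 [-0.003  0.018  1.386] turn/45deg [ 0.     0.001 -0.004] after-turn shift [-0.004  0.019  1.386] q [-0.05  0.28  1.85  0.    1.02 -1.59] F [-0.9 -1.3  0.2] w 88.0
```

>>> jog_arm(commands=[[1,[0,0.02,0.35],[0,0,0]],[1,[0,0,0.35],[0,0,0]],[1,[0,0,0.35],[0,0,0]],[1,[0,0,0.2],[0,0,0]],[1,[0,0,0.13],[0,0,0]],[1,[0,0,0],[0,0,0]]])

```text
t: 4.4
ee_pos: [524.7, -15.7, 83.3]
orientation: [-0.054, -3.138, -0.0]
ft_force: [-0.3, -0.7, -0.1]
width: 87.8
grasp_force: 0.0
```

>>> jog_arm(commands=[[-1,[0,0,0],[0,0,0]],[-1,[0,0,0],[0,0,0]],[-1,[0,0,0],[0,0,0]],[-1,[0,0,0],[0,0,0]],[-1,[0,0,0],[0,0,0]]])

```text
t: 4.9
ee_pos: [526.4, -15.4, 85.2]
orientation: [0.051, 3.14, -0.0]
ft_force: [0.6, 0.3, 0.3]
width: 51.1
grasp_force: 0.0
```

```bash
python3 - <<'E'
from h import *
go([-50,0,84])
def bar(a,th):
    v=np.array([-92-65.1*np.cos(.185+a),-6+65.1*np.sin(.185+a)]);
    return 106+v[0]*np.cos(th)+v[1]*np.sin(th), 95-v[0]*np.sin(th)+v[1]*np.cos(th)
p=bar(0,0)
for a,th in [(.2,0),(.4,0),(.6,0),(.7,0)]+[(.7,t) for t in (.15,.3,.45,.6,.75,.9,1.05,1.2,1.3,1.4)]:
    n=bar(a,th);print(a,th,np.round(n,1),"tool dx,dz /100:",round(-(n[0]-p[0])/100,3),round(-(n[1]-p[1])/100,3));p=n
E
```

```text
t 4.9 tcp case [-51.1  -1.2  85.2] shift tool/100 [-0.011  0.012  0.012] turn/45deg [-0.     0.001 -0.002] after-turn shift [-0.011  0.012  0.012] q [-0.05  0.49  1.93  0.    0.72 -1.59] F [0.6 0.3 0.3] w 51.1
0.2 0 [-46.3 113.4] tool dx,dz /100: -0.037 -0.125
0.4 0 [-40.3 124.9] tool dx,dz /100: -0.061 -0.115
0.6 0 [-32.1 135. ] tool dx,dz /100: -0.082 -0.101
0.7 0 [-27.2 139.4] tool dx,dz /100: -0.048 -0.044
0.7 0.15 [-19.1 158.8] tool dx,dz /100: -0.081 -0.194
0.7 0.3 [ -8.2 176.8] tool dx,dz /100: -0.109 -0.18
0.7 0.45 [  5.3 192.9] tool dx,dz /100: -0.135 -0.161
0.7 0.6 [ 21.1 206.9] tool dx,dz /100: -0.158 -0.139
0.7 0.75 [ 38.8 218.3] tool dx,dz /100: -0.177 -0.114
0.7 0.9 [ 58.  226.9] tool dx,dz /100: -0.192 -0.087
0.7 1.05 [ 78.2 232.6] tool dx,dz /100: -0.203 -0.057
0.7 1.2 [ 99.1 235.3] tool dx,dz /100: -0.209 -0.026
0.7 1.3 [113.1 235.2] tool dx,dz /100: -0.14 0.0
0.7 1.4 [127.1 233.8] tool dx,dz /100: -0.14 0.014
```

Close fully, then lift the paddle, splitting each step in two.

>>> jog_arm(commands=[[-1,[0,0,0],[0,0,0]],[-1,[0,0,0],[0,0,0]],[-1,[0,0,0],[0,0,0]],[-1,[-0.02,0,-0.06],[0,0,0]],[-1,[-0.02,0,-0.06],[0,0,0]],[-1,[-0.03,0,-0.06],[0,0,0]],[-1,[-0.03,0,-0.06],[0,0,0]],[-1,[-0.04,0,-0.05],[0,0,0]],[-1,[-0.04,0,-0.05],[0,0,0]],[-1,[-0.05,0,-0.04],[0,0,0]]])

```text
t: 5.9
ee_pos: [548.1, -16.0, 122.8]
orientation: [-0.051, -3.138, -0.0]
ft_force: [-5.8, 2.3, -3.6]
width: 45.7
grasp_force: 30.0
```

```bash
python3 - <<'E'
from h import *
go([-27.2,0,120.7])
d=get_image("side");p=case(pts(d)[d["z_map"]>0])
for x in (-95,-70,60,90):
  m=(abs(p[:,0]-x)<6)&(abs(abs(p[:,1])-100)<30)&(p[:,2]>60);print(x,np.median(p[m,2]),m.sum())
E
```

```text
t 5.9 tcp case [-29.4  -1.1 122.8] shift tool/100 [-0.022  0.011  0.021] turn/45deg [ 0.    -0.004 -0.002] after-turn shift [-0.022  0.011  0.021] q [-0.05  0.45  1.87  0.    0.83 -1.59] F [-5.8  2.3 -3.6] w 45.7
-95 100.76869042087439 180
-70 101.42398841396032 158
60 102.43647966092372 83
90 102.51683344868921 113
```

The bar is gripped and the paddle is lifted. The spring pulls about 7 N, as expected. Now I'll swing the lid up.

>>> jog_arm(commands=[[-1,[-0.04,0,-0.1],[0,0,0]],[-1,[-0.04,0,-0.1],[0,0,0]],[-1,[-0.05,0,-0.09],[0,0,0]],[-1,[-0.06,0,-0.09],[0,0,0]]])

```text
t: 6.35
ee_pos: [568.3, -16.6, 161.6]
orientation: [-0.051, -3.141, -0.0]
ft_force: [-2.8, 2.2, -8.2]
width: 45.4
grasp_force: 30.0
```

```bash
cat >> h.py <<'E'
def lid():
    for n in("side","scene"):
        d=get_image(n);c=case(pts(d));hsv=cv2.cvtColor(d["image"],cv2.COLOR_BGR2HSV)
        m=(d["z_map"]>0)&(hsv[...,0]>100)&(hsv[...,0]<125)&(hsv[...,1]>110)&(abs(c[...,1])<135)&(abs(c[...,1])>72)&(c[...,0]<125)&(c[...,0]>-115)&(c[...,2]>103)
        q=c[m];
        if len(q)>50:
            v=q-[106,0,95];r=np.hypot(v[:,0],v[:,2]);k=(r>100)&(r<225);a=np.arctan2(v[k,2],-v[k,0]);print(n,"lid angle",np.percentile(a,[10,50,90]).round(3),k.sum(),"rmax",r[k].max().round())
E
python3 - <<'E'
from h import *
go([-8.2,0,158.1]);lid()
E
```

```text
t 6.35 tcp case [ -9.1  -1.1 161.6] shift tool/100 [-0.009  0.011  0.035] turn/45deg [ 0.    -0.    -0.002] after-turn shift [-0.009  0.011  0.035] q [-0.05  0.42  1.8   0.    0.92 -1.59] F [-2.8  2.2 -8.2] w 45.4
side lid angle [0.289 0.312 0.335] 1258 rmax 217.0
scene lid angle [0.241 0.305 0.321] 1038 rmax 217.0
```

The lid is following, at about 0.29 rad. Continuing.

>>> jog_arm(commands=[[-1,[-0.07,0,-0.08],[0,0,0]],[-1,[-0.07,0,-0.08],[0,0,0]],[-1,[-0.08,0,-0.07],[0,0,0]],[-1,[-0.08,0,-0.07],[0,0,0]],[-1,[-0.09,0,-0.06],[0,0,0]],[-1,[-0.09,0,-0.055],[0,0,0]],[-1,[-0.095,0,-0.045],[0,0,0]],[-1,[-0.095,0,-0.04],[0,0,0]]])

```text
t: 7.25
ee_pos: [635.2, -18.7, 211.4]
orientation: [-0.051, -3.14, -0.001]
ft_force: [-5.5, 2.0, -3.9]
width: 44.9
grasp_force: 30.0
```

```bash
python3 - <<'E'
from h import *
go([58,0,208.2]);lid()
E
```

```text
t 7.25 tcp case [ 57.8  -1.1 211.4] shift tool/100 [-0.002  0.011  0.032] turn/45deg [ 0.    -0.001 -0.002] after-turn shift [-0.002  0.011  0.032] q [-0.05  0.45  1.61  0.    1.08 -1.59] F [-5.5  2.  -3.9] w 44.9
side lid angle [0.757 0.831 0.856] 427 rmax 217.0
scene lid angle [0.762 0.815 0.827] 914 rmax 221.0
```

>>> jog_arm(commands=[[-1,[-0.1,0,-0.03],[0,0,0]],[-1,[-0.1,0,-0.03],[0,0,0]],[-1,[-0.1,0,-0.015],[0,0,0]],[-1,[-0.1,0,-0.01],[0,0,0]],[-1,[-0.1,0,0],[0,0,0]],[-1,[-0.1,0,0],[0,0,0]]])

```text
t: 7.95
ee_pos: [695.4, -20.6, 220.2]
orientation: [0.051, 3.14, 0.001]
ft_force: [-4.9, 2.6, -1.0]
width: 43.6
grasp_force: 30.0
```

```bash
python3 - <<'E'
from h import *
go([58,0,208.2]);lid()
E
```

```text
t 7.95 tcp case [118.   -1.1 220.2] shift tool/100 [0.6   0.011 0.12 ] turn/45deg [ 0.     0.001 -0.002] after-turn shift [0.6   0.011 0.12 ] q [-0.05  0.53  1.46  0.    1.15 -1.59] F [-4.9  2.6 -1. ] w 43.6
side lid angle [1.156 1.195 1.228] 251 rmax 217.0
scene lid angle [1.191 1.225 1.236] 2046 rmax 213.0
```

>>> jog_arm(commands=[[-1,[-0.1,0,0],[0,0,0]],[-1,[-0.1,0,0.01],[0,0,0]],[-1,[-0.08,0,0.01],[0,0,0]]])

```text
t: 8.35
ee_pos: [723.2, -21.4, 217.9]
orientation: [0.051, 3.141, 0.001]
ft_force: [-5.4, 2.9, -0.7]
width: 42.5
grasp_force: 30.0
```

```bash
python3 - <<'E'
from h import *
go([58,0,208.2]);lid()
E
```

```text
t 8.35 tcp case [145.8  -1.  217.9] shift tool/100 [0.878 0.009 0.097] turn/45deg [ 0.001  0.001 -0.002] after-turn shift [0.878 0.01  0.097] q [-0.05  0.57  1.39  0.    1.18 -1.59] F [-5.4  2.9 -0.7] w 42.5
side lid angle [1.369 1.43  1.445] 361 rmax 218.0
scene lid angle [1.418 1.437 1.449] 2405 rmax 212.0
```

The lid is at about 1.42 rad, near its stop. Release, rise and move above the gauge.

>>> jog_arm(commands=[[1,[0,0,0],[0,0,0]],[1,[0,0,0],[0,0,0]],[1,[0,0,0],[0,0,0]],[1,[0,0,0],[0,0,0]],[1,[0,0,-0.2],[0,0,0]],[1,[0,0,-0.35],[0,0,0]],[1,[0,0,-0.4],[0,0,0]],[1,[0,0,-0.4],[0,0,0]],[1,[0.15,-0.4,0],[0,0,0]],[1,[0.15,-0.4,0],[0,0,0]]])

```text
t: 9.45
ee_pos: [691.0, -100.9, 354.2]
orientation: [0.047, 3.137, -0.001]
ft_force: [0.0, 0.1, -0.6]
width: 87.6
grasp_force: 0.0
```

>>> jog_arm(commands=[[1,[0.2,-0.4,0],[0,0,0]],[1,[0.2,-0.4,0],[0,0,0]],[1,[0.2,-0.4,0],[0,0,0]],[1,[0.2,-0.4,0],[0,0,0]],[1,[0.2,-0.4,0],[0,0,0]],[1,[0.2,-0.4,0],[0,0,0]],[1,[0.2,-0.2,0.2],[0,0,0]],[1,[0,0,0.4],[0,0,0]],[1,[0,0,0],[0,0,0]]])

```text
t: 10.35
ee_pos: [538.9, -355.4, 287.3]
orientation: [-0.054, -3.134, -0.007]
ft_force: [-0.6, 0.1, -0.0]
width: 87.5
grasp_force: 0.0
```

```bash
python3 - <<'E'
from h import *
go([560,-365,250],False);lid()
d,T,P=wrist();im=d["image"];hsv=cv2.cvtColor(im,cv2.COLOR_BGR2HSV)
m=(d["z_map"]>0)&(P[...,2]>8)&(P[...,2]<22)&(hsv[...,1]<70)&(hsv[...,2]>130)
nl,L,S,ce=cv2.connectedComponentsWithStats(m.astype(np.uint8))
for i in range(1,nl):
    if S[i,4]>300: q=P[L==i];print(S[i],np.median(q[:,2]).round(1),cv2.minAreaRect(q[:,:2].astype(np.float32)),cv2.boxPoints(cv2.minAreaRect(q[:,:2].astype(np.float32))).round())
# interior of case from scene/side
a=[im]
s=get_image("side");a.append(cv2.resize(s["image"][140:300,230:400],(510,480),interpolation=cv2.INTER_CUBIC))
cv2.imwrite("pics/w2.png",cv2.resize(np.hstack(a),(800,334)))
E
```

```text
t 10.35 tcp case [ -28.1 -340.7  287.3] shift tool/100 [-0.217 -0.09   0.371] turn/45deg [ 0.006 -0.009 -0.004] after-turn shift [-0.214 -0.089  0.373] q [-0.6   0.4   1.52 -0.    1.24 -2.14] F [-0.6  0.1 -0. ] w 87.5
side lid angle [1.362 1.399 1.436] 166 rmax 216.0
scene lid angle [1.404 1.423 1.435] 2416 rmax 212.0
[593 166  22  71 621] 15.3 ((558.6615600585938, -15.861213684082031), (4.284943103790283, 82.17366027832031), 88.62263488769531) [[518. -17.]
 [600. -19.]
 [600. -15.]
 [518. -13.]]
[ 264  182   79   34 1331] 13.1 ((543.5281372070312, -366.3965148925781), (21.716716766357422, 94.28424835205078), 12.746615409851074) [[ 523. -323.]
 [ 543. -415.]
 [ 565. -410.]
 [ 544. -318.]]
[218 286  47  60 679] 13.6 ((694.8009643554688, -449.85064697265625), (95.88421630859375, 13.29285717010498), 27.0963191986084) [[ 649. -466.]
 [ 655. -478.]
 [ 741. -434.]
 [ 734. -422.]]
```

View pics/w2.png

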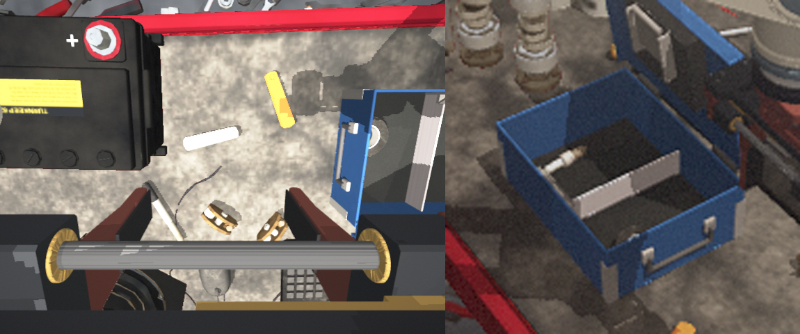

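The wrist view shows the gauge at (211,138) with the battery edge at about (160,90). The side crop shows the plug at (567,158) in the left compartment, and the tape is in the right one. I'll grip the gauge a little off centre, away from the battery, so I'm checking where the battery edge is.

```bash
python3 - <<'E'
from h import *
d,T,P=wrist();m=(d["z_map"]>0)&(P[...,2]>60)&(P[...,2]<200)&(P[...,1]<-380)&(P[...,0]<620)
print("battery max y, x range",np.percentile(P[m][:,1],99.5),P[m][:,0].max())
for x in(450,500,550): print(x,P[m&(abs(P[...,0]-x)<10)][:,1].max())
h=np.radians(102.9);tx=np.array([np.cos(h),np.sin(h),0]);tz=np.array([0,0,-1.]);Rt=np.c_[tx,np.cross(tz,tx),tz]
t=np.array([543.5,-366.4,0])+15*tx+[0,0,4];print(t)
go(t,False,Rt)
d=get_image("side");c=case(pts(d));hsv=cv2.cvtColor(d["image"],cv2.COLOR_BGR2HSV)
m=(d["z_map"]>0)&(c[...,2]>13)&(c[...,2]<40)&(c[...,1]>70)&(c[...,1]<129)&(abs(c[...,0])<92)&(hsv[...,1]<100)&(hsv[...,2]>110)
q=c[m];print("plug",len(q),np.percentile(q,[3,50,97],axis=0).round())
E
```

```text
battery max y, x range -432.4921942604918 558.8600944721957
450 -429.8440686225416
500 -432.2081354318245
550 -442.048423236797
[ 540.15124826 -351.77858209    4.        ]
t 10.6 tcp case [ -23.4 -341.2  294.3] shift tool/100 [0.043 0.047 2.903] turn/45deg [0.    0.004 1.674] after-turn shift [ 0.05  -0.023  2.903] q [-0.6   0.39  1.51  0.    1.24 -2.14] F [-0.6  0.4 -0.2] w 87.7
plug 80 [[-54.  84.  15.]
 [-27.  91.  21.]
 [ -4.  98.  27.]]
```

>>> jog_arm(commands=[[1,[0,0,0],[0,0,0.186]],[1,[0,0,0],[0,0,0.186]],[1,[0,0,0],[0,0,0.186]],[1,[0,0,0],[0,0,0.186]],[1,[0,0,0],[0,0,0.186]],[1,[0,0,0],[0,0,0.186]],[1,[0,0,0],[0,0,0.186]],[1,[0,0,0],[0,0,0.186]],[1,[0,0,0.2],[0,0,0.186]],[1,[0.05,-0.02,0.4],[0,0,0]]])

```text
t: 11.65
ee_pos: [542.3, -353.3, 236.4]
orientation: [1.957, 2.444, 0.001]
ft_force: [1.5, 1.4, -0.2]
width: 87.4
grasp_force: 0.0
```

>>> jog_arm(commands=[[1,[0,0,0.4],[0,0,0]],[1,[0,0,0.4],[0,0,0]],[1,[0,0,0.3],[0,0,0]],[1,[0,0,0],[0,0,0]]])

```text
t: 12.05
ee_pos: [537.5, -349.9, 119.0]
orientation: [-1.955, -2.452, 0.001]
ft_force: [0.6, 0.7, 0.1]
width: 87.8
grasp_force: 0.0
```

```bash
python3 - <<'E'
from h import *
d,T,P=wrist();hsv=cv2.cvtColor(d["image"],cv2.COLOR_BGR2HSV)
m=(d["z_map"]>0)&(P[...,2]>8)&(P[...,2]<22)&(hsv[...,1]<70)&(hsv[...,2]>110)&(np.hypot(P[...,0]-543,P[...,1]+366)<70)
q=P[m];r=cv2.minAreaRect(q[:,:2].astype(np.float32));print(m.sum(),np.median(q[:,2]),r,cv2.boxPoints(r).round())
h=np.radians(102.9);tx=np.array([np.cos(h),np.sin(h),0]);tz=np.array([0,0,-1.]);Rt=np.c_[tx,np.cross(tz,tx),tz]
t=np.array([543.5,-366.4,0])+15*tx+[0,0,5]
go(t,False,Rt)
E
```

```text
3209 13.071490529169523 ((553.6270141601562, -359.43109130859375), (81.37303161621094, 87.65185546875), 39.87548065185547) [[ 494. -352.]
 [ 551. -419.]
 [ 613. -367.]
 [ 557. -300.]]
t 12.1 tcp case [ -28.2 -336.2  121.6] shift tool/100 [-0.013  0.012  1.166] turn/45deg [-0.002 -0.002 -0.001] after-turn shift [-0.011  0.01   1.166] q [-0.6   0.57  1.65 -0.    0.92 -0.82] F [-0.2 -0.6  0.6] w 87.8
```

>>> jog_arm(commands=[[1,[0,0,0.4],[0,0,0]],[1,[0,0,0.4],[0,0,0]],[1,[0,0,0.2],[0,0,0]],[1,[0,0,0.1],[0,0,0]],[1,[0,0,0.05],[0,0,0]],[1,[0,0,0],[0,0,0]],[-1,[0,0,0],[0,0,0]],[-1,[0,0,0],[0,0,0]],[-1,[0,0,0],[0,0,0]],[-1,[0,0,0],[0,0,0]]])

```text
t: 13.1
ee_pos: [539.3, -351.8, 7.7]
orientation: [1.959, 2.455, 0.0]
ft_force: [-0.1, -0.2, -0.1]
width: 59.3
grasp_force: 0.0
```

>>> jog_arm(commands=[[-1,[0,0,0],[0,0,0]],[-1,[0,0,0],[0,0,0]],[-1,[0,0,0],[0,0,0]],[-1,[0,0,0],[0,0,0]],[-1,[0,0,0],[0,0,0]],[-1,[0,0,0],[0,0,0]]])

```text
t: 13.7
ee_pos: [539.0, -351.6, 7.1]
orientation: [-1.959, -2.456, -0.0]
ft_force: [-0.5, -0.0, -0.4]
width: 18.0
grasp_force: 30.0
```

```bash
python3 - <<'E'
from h import *
go([-35,37,200])
E
```

```text
t 13.7 tcp case [ -28.  -336.9    7.1] shift tool/100 [ 3.636  0.875 -1.929] turn/45deg [ 0.    -0.    -1.676] after-turn shift [ 0.07   3.739 -1.929] q [-0.6   0.74  1.68  0.    0.73 -0.82] F [-0.5 -0.  -0.4] w 18.0
```

>>> jog_arm(commands=[[-1,[0,0,-0.1],[0,0,0]],[-1,[0,0,-0.3],[0,0,0]],[-1,[0,0,-0.4],[0,0,0]],[-1,[0,0,-0.4],[0,0,0]],[-1,[0,0,-0.4],[0,0,0]],[-1,[0,0,-0.33],[0,0,0]],[-1,[0,0,0],[0,0,-0.186]],[-1,[0,0,0],[0,0,-0.186]],[-1,[0,0,0],[0,0,-0.186]],[-1,[0,0,0],[0,0,-0.186]]])

```text
t: 14.7
ee_pos: [538.9, -351.5, 201.0]
orientation: [1.16, 2.919, -0.0]
ft_force: [0.4, 0.1, -0.4]
width: 17.8
grasp_force: 30.0
```

>>> jog_arm(commands=[[-1,[0,0,0],[0,0,-0.186]],[-1,[0,0,0],[0,0,-0.186]],[-1,[0,0,0],[0,0,-0.186]],[-1,[0,0,0],[0,0,-0.186]],[-1,[0,0,0],[0,0,-0.186]],[-1,[0.01,0.4,0],[0,0,0]],[-1,[0.01,0.4,0],[0,0,0]],[-1,[0.01,0.4,0],[0,0,0]],[-1,[0.01,0.4,0],[0,0,0]],[-1,[0.01,0.4,0],[0,0,0]]])

```text
t: 15.7
ee_pos: [540.2, -150.1, 200.9]
orientation: [0.051, 3.141, -0.0]
ft_force: [-0.0, -0.4, -1.2]
width: 18.5
grasp_force: 30.0
```

>>> jog_arm(commands=[[-1,[0.01,0.4,0],[0,0,0]],[-1,[0.01,0.4,0],[0,0,0]],[-1,[0,0.4,0],[0,0,0]],[-1,[0,0.4,0],[0,0,0]],[-1,[0,0.14,0],[0,0,0]],[-1,[0,0,0],[0,0,0]]])

```text
t: 16.3
ee_pos: [544.1, 23.8, 200.7]
orientation: [0.046, 3.141, -0.0]
ft_force: [-0.0, -0.2, -0.0]
width: 18.1
grasp_force: 30.0
```

```bash
python3 - <<'E'
from h import *
go([-35,37,15.5]);lid()
d,T,P=wrist();s=get_image("side")
cv2.imwrite("pics/w3.png",cv2.resize(np.hstack([d["image"],cv2.resize(s["image"][120:320,220:420],(480,480),interpolation=cv2.INTER_CUBIC)]),(800,343)))
E
```

```text
t 16.3 tcp case [-34.6  38.5 200.7] shift tool/100 [ 0.005 -0.015  1.852] turn/45deg [-0.     0.001  0.002] after-turn shift [ 0.004 -0.015  1.852] q [ 0.02  0.33  1.83 -0.    0.98 -1.52] F [-0.  -0.2 -0. ] w 18.1
side lid angle [1.364 1.42  1.441] 455 rmax 218.0
scene lid angle [1.406 1.423 1.436] 1533 rmax 212.0
```

View pics/w3.png

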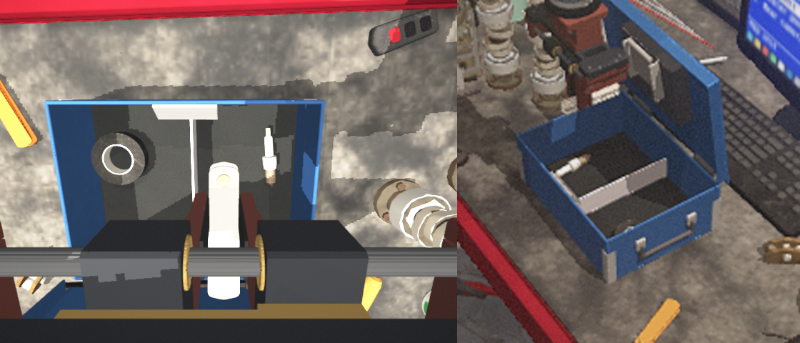

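The gauge is held level along the case's x at (224,230), over the left compartment with the plug at (268,155). The tape is at (118,158) in the right one. Descending.

>>> jog_arm(commands=[[-1,[0,-0.03,0.3],[0,0,0]],[-1,[0,0,0.35],[0,0,0]],[-1,[0,0,0.35],[0,0,0]],[-1,[0,0,0.3],[0,0,0]],[-1,[0,0,0.2],[0,0,0]],[-1,[0,0,0.15],[0,0,0]],[-1,[0,0,0.05],[0,0,0]],[-1,[0,0,0],[0,0,0]]])

```text
t: 17.3
ee_pos: [544.0, 18.8, 29.9]
orientation: [-0.052, -3.14, 0.0]
ft_force: [-0.4, 0.5, -1.0]
width: 17.9
grasp_force: 30.0
```

>>> jog_arm(commands=[[-1,[0,0,0.03],[0,0,0]],[-1,[0,0,0.03],[0,0,0]],[-1,[0,0,0.03],[0,0,0]],[-1,[0,0,0.03],[0,0,0]],[-1,[0,0,0],[0,0,0]]])

```text
t: 17.8
ee_pos: [543.8, 19.5, 18.0]
orientation: [-0.05, -3.141, -0.0]
ft_force: [-0.2, -0.9, -1.2]
width: 17.8
grasp_force: 30.0
```

>>> jog_arm(commands=[[-1,[0,0,0.015],[0,0,0]],[-1,[0,0,0],[0,0,0]],[-1,[0,0,0.01],[0,0,0]],[-1,[0,0,0],[0,0,0]]])

```text
t: 18.2
ee_pos: [543.9, 19.4, 15.6]
orientation: [-0.051, -3.141, -0.0]
ft_force: [-0.3, 0.0, -0.7]
width: 18.2
grasp_force: 30.0
```

>>> jog_arm(commands=[[-1,[0,0,0.01],[0,0,0]],[-1,[0,0,0],[0,0,0]]])

```text
t: 18.4
ee_pos: [544.1, 19.4, 15.0]
orientation: [0.051, 3.141, 0.0]
ft_force: [-0.4, 0.6, 4.0]
width: 17.6
grasp_force: 30.0
```

>>> jog_arm(commands=[[-1,[0,0,0.01],[0,0,0]],[-1,[0,0,0],[0,0,0]]])

```text
t: 18.6
ee_pos: [544.2, 19.4, 14.9]
orientation: [0.05, 3.141, 0.0]
ft_force: [-4.6, -0.2, 14.7]
width: 18.0
grasp_force: 30.0
```

The gauge is on the floor. Ease off and release with a part opening.

>>> jog_arm(commands=[[-1,[0,0,-0.01],[0,0,0]],[-0.25,[0,0,0],[0,0,0]],[-0.25,[0,0,0],[0,0,0]],[-0.25,[0,0,0],[0,0,0]],[-0.25,[0,0,0],[0,0,0]]])

```text
t: 19.1
ee_pos: [544.0, 19.4, 14.5]
orientation: [-0.051, -3.141, -0.0]
ft_force: [-0.2, -1.6, 0.7]
width: 32.8
grasp_force: 0.0
```

>>> jog_arm(commands=[[-0.25,[0,0,-0.1],[0,0,0]],[-0.25,[0,0,-0.2],[0,0,0]],[-0.25,[0,0,-0.3],[0,0,0]],[-0.25,[0,0,-0.4],[0,0,0]],[-0.25,[0,0,-0.4],[0,0,0]],[-1,[0,0,-0.4],[0,0,0]],[-1,[0,0,0],[0,0,0]]])

```text
t: 19.8
ee_pos: [547.4, 19.4, 200.8]
orientation: [0.05, 3.131, 0.0]
ft_force: [1.4, 0.6, 0.2]
width: 20.2
grasp_force: 0.0
```

```bash
python3 - <<'E'
from h import *
go([150,-105,370]);lid()
d,T,P=wrist();c=case(P.reshape(-1,3)).reshape(P.shape)
cv2.imwrite("pics/w4.png",d["image"])
hsv=cv2.cvtColor(d["image"],cv2.COLOR_BGR2HSV)
m=(d["z_map"]>0)&(c[...,2]>14)&(c[...,2]<35)&(hsv[...,1]<80)&(hsv[...,2]>120)&(c[...,1]>5)&(c[...,1]<60)
q=c[m];print(m.sum(),np.percentile(q,[2,50,98],axis=0).round(1))
E
```

```text
t 19.8 tcp case [-31.2  34.3 200.8] shift tool/100 [-1.831 -1.39  -1.674] turn/45deg [ 0.001  0.013 -0.002] after-turn shift [-1.812 -1.393 -1.692] q [ 0.01  0.33  1.83 -0.    0.97 -1.52] F [1.4 0.6 0.2] w 20.2
side lid angle [1.367 1.424 1.441] 443 rmax 218.0
scene lid angle [1.406 1.424 1.435] 1506 rmax 213.0
2101 [[-61.7  26.1  19.7]
 [-17.7  35.4  21.2]
 [ 27.   45.5  23.1]]
```

View pics/w4.png

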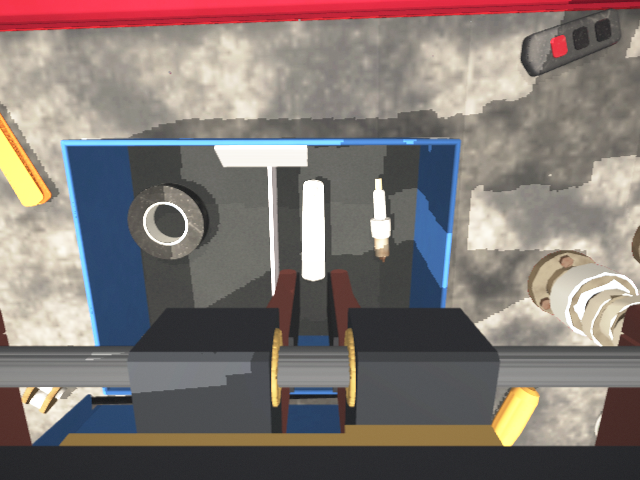

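The gauge lies flat in the left compartment at (313,230), with the plug at (380,220) and the tape at (167,222) undisturbed. Next I'll go up and behind the lid, at its right side.

>>> jog_arm(commands=[[-1,[0,0,-0.4],[0,0,0]],[-1,[0,0,-0.45],[0,0,0]],[-1,[0,0,-0.45],[0,0,0]],[-1,[0,0,-0.4],[0,0,0]],[-1,[0,-0.35,0],[0,0,0]],[-1,[0,-0.35,0],[0,0,0]],[-1,[0,-0.35,0],[0,0,0]],[-1,[0,-0.34,0],[0,0,0]],[-1,[-0.4,0,0],[0,0,0]],[-1,[-0.4,0,0],[0,0,0]]])

```text
t: 20.95
ee_pos: [619.3, -123.5, 362.9]
orientation: [-0.055, -3.138, -0.001]
ft_force: [0.9, -0.2, 1.0]
width: 0.6
grasp_force: 0.0
```

>>> jog_arm(commands=[[-1,[-0.4,0,0],[0,0,0]],[-1,[-0.4,0,0],[0,0,0]],[-1,[-0.2,0,0],[0,0,0]],[-1,[0,0,0],[0,0,0]]])

```text
t: 21.35
ee_pos: [720.6, -125.1, 360.6]
orientation: [-0.05, -3.137, -0.001]
ft_force: [-1.0, 0.8, -0.2]
width: 0.6
grasp_force: 0.0
```

```bash
python3 - <<'E'
from h import *
go([150,-105,275])
p=None
for th in (1.42,1.3,1.15,1,.85,.7,.55,.4,.3,.2,.15,.1,.05,0):
    r=190;x=106-r*np.cos(th)+6*np.sin(th)+10;z=95+r*np.sin(th)+6*np.cos(th)
    print(th,round(x,1),round(z,1),None if p is None else (round(-(x-p[0])/100,3),round(-(z-p[1])/100,3)));p=(x,z)
E
```

```text
t 21.35 tcp case [ 146.4 -104.8  360.6] shift tool/100 [-0.04  -0.002  0.856] turn/45deg [ 0.001 -0.006 -0.001] after-turn shift [-0.036 -0.002  0.856] q [-0.19  0.48  1.22  0.    1.44 -1.73] F [-1.   0.8 -0.2] w 0.6
1.42 93.4 283.7 None
1.3 71.0 279.7 (np.float64(0.224), np.float64(0.041))
1.15 43.9 270.9 (np.float64(0.271), np.float64(0.088))
1 18.4 258.1 (np.float64(0.255), np.float64(0.128))
0.85 -4.9 241.7 (np.float64(0.233), np.float64(0.164))
0.7 -25.5 222.0 (np.float64(0.206), np.float64(0.197))
0.55 -42.8 199.4 (np.float64(0.174), np.float64(0.226))
0.4 -56.7 174.5 (np.float64(0.138), np.float64(0.249))
0.3 -63.7 156.9 (np.float64(0.071), np.float64(0.176))
0.2 -69.0 138.6 (np.float64(0.053), np.float64(0.183))
0.15 -71.0 129.3 (np.float64(0.019), np.float64(0.093))
0.1 -72.5 119.9 (np.float64(0.015), np.float64(0.094))
0.05 -73.5 110.5 (np.float64(0.01), np.float64(0.094))
0 -74.0 101.0 (np.float64(0.005), np.float64(0.095))
```

>>> jog_arm(commands=[[-1,[0,0,0.4],[0,0,0]],[-1,[0,0,0.38],[0,0,0]],[-1,[0.25,0,0],[0,0,0]],[-1,[0.2,0,0],[0,0,0]],[-1,[0.1,0,0.01],[0,0,0]],[-1,[0.11,0,0.02],[0,0,0]],[-1,[0.11,0,0.02],[0,0,0]],[-1,[0.13,0,0.04],[0,0,0]],[-1,[0.13,0,0.05],[0,0,0]]])

```text
t: 22.25
ee_pos: [616.2, -122.1, 273.0]
orientation: [0.05, 3.14, -0.001]
ft_force: [2.7, 0.0, -0.4]
width: 0.6
grasp_force: 0.9
```

```bash
python3 - <<'E'
from h import *
go([43.9,-105,270.9]);lid()
E
```

```text
t 22.25 tcp case [  41.9 -105.1  273. ] shift tool/100 [-0.019  0.001  0.021] turn/45deg [-0.     0.002 -0.001] after-turn shift [-0.02   0.001  0.021] q [-0.21  0.38  1.58 -0.    1.19 -1.75] F [ 2.7  0.  -0.4] w 0.6
side lid angle [1.085 1.121 1.155] 198 rmax 218.0
scene lid angle [1.078 1.124 1.135] 1496 rmax 223.0
```

The lid is following, at 1.12 rad. Continue along the arc.

>>> jog_arm(commands=[[-1,[0.13,0,0.07],[0,0,0]],[-1,[0.12,0,0.07],[0,0,0]],[-1,[0.12,0,0.08],[0,0,0]],[-1,[0.11,0,0.09],[0,0,0]],[-1,[0.1,0,0.1],[0,0,0]],[-1,[0.1,0,0.1],[0,0,0]],[-1,[0.09,0,0.11],[0,0,0]],[-1,[0.08,0,0.12],[0,0,0]],[-1,[0.07,0,0.12],[0,0,0]],[-1,[0.07,0,0.13],[0,0,0]]])

```text
t: 23.35
ee_pos: [517.4, -118.9, 173.3]
orientation: [0.051, 3.141, -0.0]
ft_force: [1.8, -0.4, 0.8]
width: 0.5
grasp_force: 0.4
```

```bash
python3 - <<'E'
from h import *
go([-56.7,-105,174.5]);lid()
E
```

```text
t 23.35 tcp case [ -56.8 -104.9  173.3] shift tool/100 [-0.001 -0.001 -0.012] turn/45deg [-0.     0.    -0.001] after-turn shift [-0.001 -0.001 -0.012] q [-0.25  0.35  1.88 -0.    0.91 -1.79] F [ 1.8 -0.4  0.8] w 0.5
side lid angle [0.381 0.425 0.444] 713 rmax 217.0
scene lid angle [0.315 0.369 0.402] 690 rmax 216.0
```

>>> jog_arm(commands=[[-1,[0.04,0,0.09],[0,0,0]],[-1,[0.03,0,0.09],[0,0,0]],[-1,[0.03,0,0.09],[0,0,0]],[-1,[0.02,0,0.09],[0,0,0]],[-1,[0.02,0,0.09],[0,0,0]],[-1,[0.01,0,0.08],[0,0,0]],[-1,[0.01,0,0.08],[0,0,0]]])

```text
t: 24.15
ee_pos: [501.9, -118.4, 114.4]
orientation: [0.051, 3.141, -0.0]
ft_force: [-9.6, 3.1, 38.1]
width: 0.5
grasp_force: 18.4
```

>>> jog_arm(commands=[[-1,[0,0,0.05],[0,0,0]],[-1,[0,0,0.03],[0,0,0]],[-1,[0,0,0.02],[0,0,0]],[-1,[0,0,0],[0,0,0]]])

```text
t: 24.55
ee_pos: [501.2, -118.2, 102.0]
orientation: [-0.051, -3.14, -0.0]
ft_force: [0.2, -0.3, 0.3]
width: 0.3
grasp_force: 0.0
```

```bash
cat >> h.py <<'E'
def shut():
    d=get_image("side");c=case(pts(d));c=c[d["z_map"]>0]
    for x in(-98,-85,90):
        m=(abs(c[:,0]-x)<6)&(c[:,2]>60)&(c[:,1]>75)&(c[:,1]<130);print("lid z at",x,np.median(c[m,2]).round(1),m.sum())
    m=(abs(c[:,0]+50)<8)&(abs(c[:,1])<20)&(c[:,2]>85)&(c[:,2]<180);print("bar z",np.percentile(c[m,2],[50,90]).round(1),m.sum())
E
python3 - <<'E'
from h import *
go([-74,-105,101]);shut()
E
```

```text
t 24.55 tcp case [ -73.1 -104.7  102. ] shift tool/100 [ 0.009 -0.003  0.01 ] turn/45deg [ 0.    -0.001 -0.002] after-turn shift [ 0.009 -0.003  0.01 ] q [-0.25  0.45  1.95  0.    0.75 -1.79] F [ 0.2 -0.3  0.3] w 0.3
lid z at -98 100.1 84
lid z at -85 101.3 62
lid z at 90 103.0 5
bar z [105.4 106. ] 3
```

>>> jog_arm(commands=[[-1,[0,0,0.02],[0,0,0]],[-1,[0,0,0],[0,0,0]]])

```text
t: 24.8
ee_pos: [501.7, -118.3, 101.3]
orientation: [0.051, 3.141, -0.0]
ft_force: [-1.7, 0.1, 7.4]
width: 0.3
grasp_force: 3.7
```

>>> jog_arm(commands=[[-1,[0,0,-0.2],[0,0,0]],[-1,[0,0,-0.4],[0,0,0]],[-1,[0,0,-0.4],[0,0,0]],[-1,[0.2,0,-0.3],[0,0,0]],[-1,[0.2,0,0],[0,0,0]],[-1,[0,0,0],[0,0,0]]])

```text
t: 25.4
ee_pos: [460.1, -116.9, 231.5]
orientation: [0.051, 3.141, -0.0]
ft_force: [0.7, 0.9, -0.8]
width: 0.4
grasp_force: 0.0
```

```bash
python3 - <<'E'
from h import *
go([-74,-105,101]);shut()
d=get_image("side");w=get_image("wrist")
cv2.imwrite("pics/f.png",cv2.resize(np.hstack([w["image"],cv2.resize(d["image"][120:320,220:420],(480,480),interpolation=cv2.INTER_CUBIC)]),(800,343)))
E
```

```text
t 25.4 tcp case [-114.3 -104.7  231.5] shift tool/100 [-0.402 -0.002  1.305] turn/45deg [-0.     0.001 -0.002] after-turn shift [-0.403 -0.003  1.305] q [-0.27  0.19  1.95 -0.    1.01 -1.81] F [ 0.7  0.9 -0.8] w 0.4
lid z at -98 100.0 78
lid z at -85 101.2 58
lid z at 90 102.7 49
bar z [104.8 108.7] 40
```

View pics/f.png

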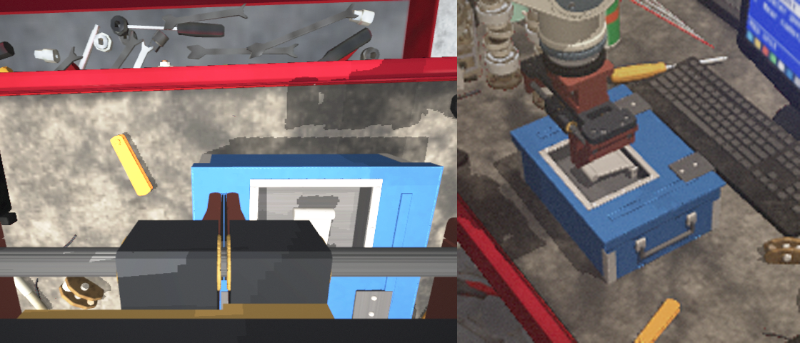

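The lid is flush at z ≈ 101 and the paddle bar is home, with its top at about 108. The arm is clear of everything, so I'm handing in.

```bash
python3 -c "
from workcell import *
print(close_job())"
```

```text
the job is handed in; nothing more can be done
None
```

The feeler gauge lies flat in the compartment with the spark plug, the lid is shut with the paddle home, and the job was handed in after about 25 s of robot time; I judged the latch caught from the force dropping as the lid snapped down, the flush lid and the paddle, without trying to lift the lid.

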